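# Straighten the banana punnets with the ruler

### The job

The three small punnets of finger bananas on the dark packing mat stand crooked and ragged. Pick up the long aluminium ruler by its wooden grip, push all three punnets together with its long upright edge so that they stand square in one straight side-by-side row, and then set the ruler down on its foot on the bench. Do not touch the punnets with the gripper or arm.

Things in the scene. Friction and masses are not known exactly. Their poses are not given: they have to be found in the camera images.
- ruler_grip (a point): ruler: aluminium angle 380 mm long (own y), foot 50 deep, 4 thick, upright pushing edge 30 tall along its front. Dark wood grip block mid-length, 34 (along y) x 30 mm, 4 to 75 mm up; this point is on its axis 50 mm above the underside. Pushing face looks to own +x, 30 mm from this point; foot's rear rim 20 mm behind. Starts left of the row, face to the left. 0.35 kg. The short flat edge is not it
- carton_a_mid (a point): one of three alike open cardboard punnets of green finger bananas, in any order. 70 mm deep (own x, away from robot), 90 wide (own y), 50 tall, a solid 0.25 kg block; this point is its centre, 25 mm above the bench, z up. Neighbours 105 to 135 mm apart in a row running left-right, each turned up to 25 degrees, up to 100 mm nearer or farther than another. The dark mat is flat
- carton_b_mid (a point): one of three alike open cardboard punnets of green finger bananas, in any order. 70 mm deep (own x, away from robot), 90 wide (own y), 50 tall, a solid 0.25 kg block; this point is its centre, 25 mm above the bench, z up. Neighbours 105 to 135 mm apart in a row running left-right, each turned up to 25 degrees, up to 100 mm nearer or farther than another. The dark mat is flat
- carton_c_mid (a point): one of three alike open cardboard punnets of green finger bananas, in any order. 70 mm deep (own x, away from robot), 90 wide (own y), 50 tall, a solid 0.25 kg block; this point is its centre, 25 mm above the bench, z up. Neighbours 105 to 135 mm apart in a row running left-right, each turned up to 25 degrees, up to 100 mm nearer or farther than another. The dark mat is flat
Things that resemble listed ones, but are neither listed nor needed, are in the scene too. Leave any pink look-alike of the part that bears carton_c_mid alone. What is shaped like the part that bears carton_b_mid but turquoise is not meant.

How it is judged:
By the outcome, as a careful person would: the job done as asked, in the order asked, and still so for the second after the job is handed in, with the robot touching nothing.
It also fails if it takes over 43 s, if anything falls off the work surface, if the arm or the gripper's body presses on something with over 40 N, if the wrist force passes 120 N, or if a joint passes its speed limit or range.

### The arm

A 7-joint arm with a two-finger parallel gripper is mounted at the origin on the work surface. World frame = base frame: x ahead of the robot, y to its left, z up, the work surface at z = 0. Lengths are in m, angles in rad, forces in N, time in s.
With the tool pointing down it reaches from about 0.425 to 0.925 m from the base axis. Payload 6.8 kg.
Tool frame: the origin (TCP) lies at the centre of the arm's flange, where the gripper is bolted on; the fingertips stand 173 mm ahead of it and the grasp point (between the pads) lies 155 mm ahead of it; z points along the fingers, y is the direction in which the jaws open and shut (so a half turn about z gives the same grasp; the last joint's range is limited). The gripper opens to 85 mm and grips with 20 to 120 N. Pads are 22 mm wide; open, the fingers measure 114 mm over their backs; the gripper's body (76 mm by 85 mm) begins 54 mm behind the grasp point. The pads swing forward as they close: fully open they stand 13 mm farther back than shut.
Start: joints at [-1.393, 0.477, 0.022, 1.555, -0.011, 1.109, -0.083], TCP at [0.19, 0.648, 0.405] pointing down, gripper open.
Joint ranges: [-2.96, 2.96], [-0.34, 2.1], [-1.41, 1.46], [0.24, 2.44], [-1.37, 4.51], [0.17, 1.92], [-2.96, 2.96]. Speed limits (rad/s): [2.39, 2.39, 3.14, 3.14, 3.14, 3.14, 3.14].

### API

Orientations are given as a rotation vector (axis times angle).
In Python, from workcell import get_obs, read_camera, sign_off, look_for, cut_out, mark_of gives the robot as it stands.
- The arm moves only by the shell command python3 -m inch 'ROWS' [FORCE]. ROWS is a JSON object of lists of equal length, an entry for each row: "slide": the shift along the tool's x, y, z in mm, a list of three; "twist": the turn, a rotation vector about the tool's x, y, z in degrees, a list of three; "hand": the gripper's target within -1 to 1 (fully open at 1, half-way at 0, shut at -1). In form: {"slide": [[x, y, z], ...], "twist": [[ax, ay, az], ...], "hand": [hand, ...]}. A call has 1 to 12 rows; each row shifts and turns the commanded pose from where the row before left it, along the tool's axes as they then stand; what a row does not reach is not made up. A row lasts 1/12 s, in which the tool goes at most 41.7 mm and 7.16 degrees, less where a joint would pass 70% of its speed; a pose out of reach is approached as far as the arm can. A call with a gripper value outside its range is refused whole. The fingers move at their own pace and stop on an object; FORCE is the grip in N (left out, the last holds). Time passes only in rows, so rows that do not move let the fingers close. It gives the time, the measured TCP pose, the force and the opening at its end, in the units of the state.
- get_obs(): the state, without advancing time (a new reading comes with each control period).
- read_camera(name): name is "scene" or "top" or "wrist"; returns a dict with "img" (384x512x3 uint8, red, green, blue), "camera_matrix" (3x3 intrinsics, pixels), "pose" (4x4, takes a point from camera to world coordinates); the wrist camera has in their place "mount" (4x4, takes a point from camera to tool coordinates, whose origin is the TCP and whose axes are the flange's). Camera axes: x right, y up, looking along -z (the intrinsics and any distortion apply to the point x, -y, -z); pixel columns grow to the right and rows downward; lengths in m; the calibration is good to about 2 mm. A picture is of the moment at which its call begins: read the wrist's pose just before it. There is no depth.
- sign_off(): hands the job in, once; it reports no verdict.
Trained networks look in the newest picture that a camera, given by its name, has taken for a name from the list of things; names that differ only in an ending like _2 or _b are one class to them, and where a whole thing is asked for, a point or a joint stands for the part that bears it (a point fixed in the world has none). Each returns a list of dicts, best first, with "p" (0 to 1); they miss things now and then, are a little off and sometimes report something else, mostly with a low value. They report only what shows in the picture. A call takes as long as a camera call. They do not tell look-alikes from the thing itself.
- look_for(camera, label): "position" ([x, y, z] in m, in world coordinates, good to about 4 mm: the middle of the surface that is visible of it).
- cut_out(camera, label): "mask" (384x512 bool, what is visible of it).
- mark_of(camera, label): "position" ([x, y, z] in m, in world coordinates, good to about 4 mm: a listed point, or the origin of a listed thing).
The state is a dict: "time_s": time; "joint_positions": joint angles; "dq": joint speeds; "joint_efforts": joint torques, N m; "eef_pos": TCP position; "tcp_rot": TCP orientation; "contact_force": force on the tool from outside, world axes, zero at the start; "torque": the same for the moment, N m; "finger_gap": opening from 0.0 (shut) to 1.0 (fully open).
Only numpy, scipy, OpenCV 4.12 (cv2) and the standard library are available. Lean on these libraries where they do the work, as an engineer would, in place of code of your own. Each camera call takes 0.05 s, during which the arm holds its last target.

## Working session

There is one attempt and no reset: what is moved stays moved. The work goes in short steps, Python scripts to look and compute and a shell command to move; the robot and the scene stay as the last step left them, time stands still between calls to the robot, and variables do not carry over. Pictures are saved under pics/ and viewed, and the job is handed in when it is done.

```bash
mkdir -p pics; ls; python3 - <<'E'
from workcell import *
import cv2,numpy as np
o=get_obs();print({k:np.round(v,3).tolist() for k,v in o.items()})
for c in ["scene","top"]:
    r=read_camera(c);cv2.imwrite(f"pics/{c}0.png",r["img"][:,:,::-1])
    print(c,np.round(r["pose"],3).tolist(),np.round(r["camera_matrix"],1).tolist(),[k for k in r])
    for l in ["ruler_grip","carton_a_mid"]:
        for f in (mark_of,look_for):
            print(f.__name__,l,[(np.round(d["position"],3).tolist(),round(d["p"],2)) for d in f(c,l)])
E
```

```text
pics
{'time_s': 0.0, 'joint_positions': [-1.393, 0.478, 0.022, 1.556, -0.012, 1.109, -0.083], 'dq': [-0.001, 0.001, 0.001, 0.001, -0.0, -0.001, 0.002], 'joint_efforts': [0.001, -59.646, 1.608, -28.119, 0.012, 0.009, 0.0], 'eef_pos': [0.19, 0.647, 0.404], 'tcp_rot': [-0.447, -3.109, 0.003], 'contact_force': [0.371, 0.068, -0.372], 'torque': [0.052, -0.058, -0.008], 'finger_gap': 1.0}
scene [[0.757, -0.458, 0.467, 0.907], [0.654, 0.527, -0.543, -0.365], [0.002, 0.716, 0.698, 0.644], [0.0, 0.0, 0.0, 1.0]] [[420.5, 0.0, 258.4], [0.0, 420.5, 194.0], [0.0, 0.0, 1.0]] ['img', 'camera_matrix', 'pose']
call ruler_grip [([0.511, 0.338, 0.045], 0.67)]
call ruler_grip [([0.53, 0.349, -0.0], 0.7), ([0.58, 0.027, 0.04], 0.5)]
call carton_a_mid [([0.615, -0.2, 0.026], 0.96)]
call carton_a_mid [([0.621, -0.203, 0.042], 0.62)]
top [[-0.022, 0.997, -0.074, 0.399], [-1.0, -0.02, 0.015, 0.09], [0.014, 0.074, 0.997, 1.133], [0.0, 0.0, 0.0, 1.0]] [[443.7, 0.0, 247.8], [0.0, 443.7, 190.1], [0.0, 0.0, 1.0]] ['img', 'camera_matrix', 'pose']
call ruler_grip [([0.51, 0.336, 0.045], 0.66)]
call ruler_grip [([0.501, 0.344, 0.001], 0.84)]
call carton_a_mid [([0.614, -0.198, 0.022], 0.83)]
call carton_a_mid [([0.611, -0.198, 0.043], 0.73)]
```

View pics/scene0.png

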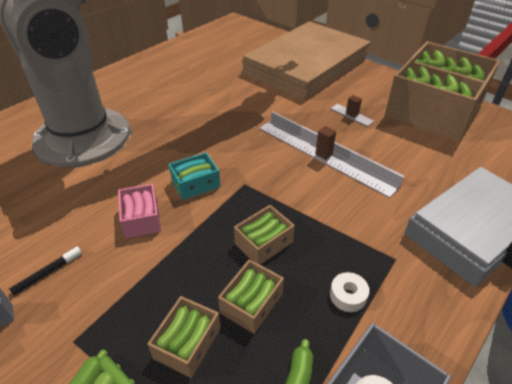

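View pics/top0.png

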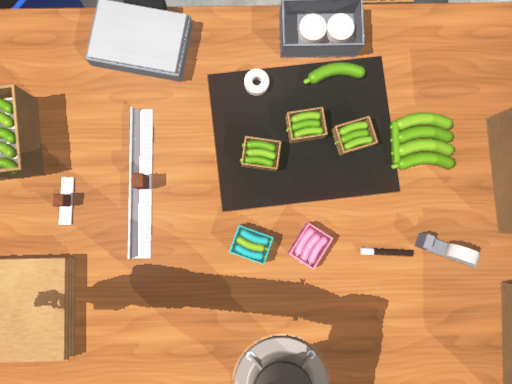

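The scene shows three brown punnets on the black mat, at top px (262,153), (307,124) and (356,135). The turquoise (251,244) and pink (312,246) punnets are off the mat, so I'll leave them. There are two rulers: the long one at (140,182) is the one meant, and the short one at (65,200) is the decoy. Next I'll measure them.

```bash
cat > h.py <<'E'
from workcell import *
import cv2,numpy as np
from scipy.spatial.transform import Rotation as R
def ray(r,uv,z):
    K=np.array(r["camera_matrix"]);T=np.array(r["pose"])
    uv=np.atleast_2d(uv).astype(float)
    d=np.c_[(uv[:,0]-K[0,2])/K[0,0],-(uv[:,1]-K[1,2])/K[1,1],-np.ones(len(uv))]@T[:3,:3].T
    o=T[:3,3]; s=(z-o[2])/d[:,2]
    return (o+d*s[:,None])[:,:2]
def proj(r,p):
    K=np.array(r["camera_matrix"]);T=np.array(r["pose"])
    c=(np.atleast_2d(p)-T[:3,3])@T[:3,:3]
    return np.c_[K[0,0]*c[:,0]/-c[:,2]+K[0,2],K[1,1]*-c[:,1]/-c[:,2]+K[1,2]]
def save(n,img,box=None,s=1):
    if box: img=img[box[1]:box[3],box[0]:box[2]]
    cv2.imwrite(f"pics/{n}.png",cv2.resize(img,None,fx=s,fy=s,interpolation=cv2.INTER_CUBIC)[:,:,::-1])
E
python3 - <<'E'
from h import *
o=get_obs();print(np.round(R.from_rotvec(o["tcp_rot"]).as_matrix(),3).tolist())
r=read_camera("top")
save("crop_ruler",r["img"],(40,95,190,270),3.3); save("crop_cart",r["img"],(205,50,405,215),3.5)
for l in ["ruler_grip","carton_a_mid","carton_b_mid","carton_c_mid"]:
  for d in cut_out("top",l):
    m=np.array(d["mask"]).astype(np.uint8); c,_=cv2.findContours(m,0,2); c=max(c,key=cv2.contourArea)
    b=cv2.boxPoints(cv2.minAreaRect(c)); print(l,round(d["p"],2),m.sum(),b.round(1).tolist(),ray(r,b,0.05 if 'c'==l[0] else .004).round(3).tolist())
  for cam in("top","scene"): print([(np.round(d["position"],3).tolist(),round(d["p"],2)) for d in mark_of(cam,l)])
E
```

```text
[[-0.959, 0.282, -0.0], [0.282, 0.959, -0.0], [0.0, -0.0, -1.0]]
ruler_grip 0.87 3419 [[126.5, 259.0], [128.6999969482422, 108.0], [153.10000610351562, 108.30000305175781], [150.89999389648438, 259.29998779296875]] [[0.315, 0.382], [0.701, 0.375], [0.699, 0.313], [0.313, 0.32]]
[([0.509, 0.337, 0.046], 0.95)]
[([0.511, 0.338, 0.045], 0.67)]
carton_a_mid 0.85 1151 [[329.6000061035156, 127.80000305175781], [367.70001220703125, 115.0999984741211], [377.20001220703125, 143.60000610351562], [339.1000061035156, 156.3000030517578]] [[0.63, -0.133], [0.66, -0.229], [0.588, -0.249], [0.558, -0.154]]
[([0.612, -0.199, 0.029], 0.59)]
[([0.615, -0.2, 0.026], 0.96)]
carton_b_mid 0.93 1151 [[239.10000610351562, 167.0], [243.0, 135.89999389648438], [280.70001220703125, 140.60000610351562], [276.79998779296875, 171.6999969482422]] [[0.536, 0.094], [0.614, 0.083], [0.6, -0.01], [0.523, 0.001]]
carton_b_mid 0.63 1051 [[228.60000610351562, 251.89999389648438], [238.39999389648438, 224.60000610351562], [273.5, 237.10000610351562], [263.70001220703125, 264.5]] [[0.33, 0.123], [0.395, 0.098], [0.363, 0.014], [0.298, 0.039]]
[([0.347, 0.067, 0.023], 0.72), ([0.571, 0.037, 0.026], 0.57)]
[([0.57, 0.037, 0.023], 0.79), ([0.35, 0.067, 0.021], 0.57)]
carton_c_mid 0.89 1248 [[283.29998779296875, 111.9000015258789], [323.20001220703125, 105.9000015258789], [328.0, 137.5], [288.0, 143.5]] [[0.672, -0.019], [0.685, -0.119], [0.606, -0.128], [0.592, -0.028]]
carton_c_mid 0.7 1163 [[285.3999938964844, 254.60000610351562], [306.0, 221.3000030517578], [332.6000061035156, 237.8000030517578], [312.0, 271.1000061035156]] [[0.32, -0.014], [0.4, -0.067], [0.358, -0.13], [0.279, -0.078]]
[([0.34, -0.08, 0.029], 0.95), ([0.644, -0.074, 0.025], 0.72)]
[([0.337, -0.076, 0.024], 0.68), ([0.644, -0.078, 0.026], 0.62)]
```

View pics/crop_ruler.png

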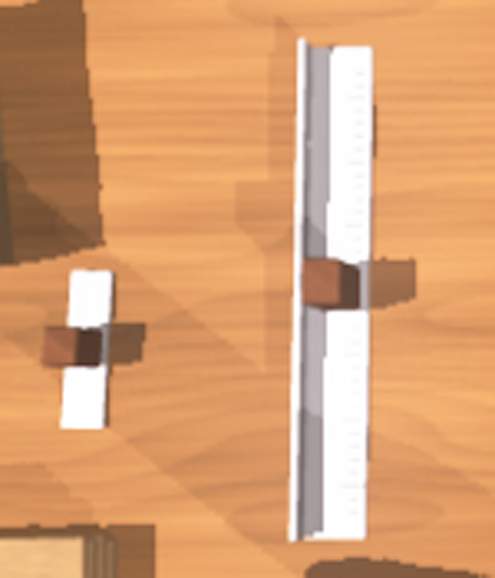

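View pics/crop_cart.png

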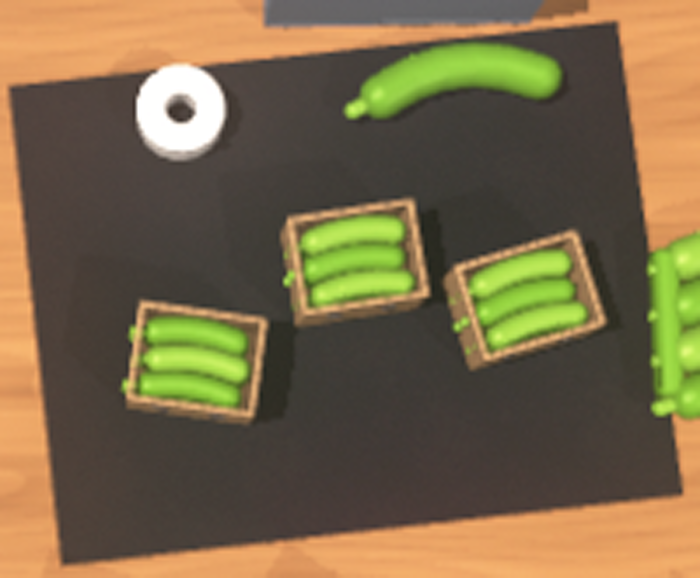

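Long ruler confirmed in the crop: it has an upright and scale marks, and its face is to the left. The grip is at (0.510, 0.337), with the long axis at about -1°. The jaws should close along the ruler's length so the fingers stay behind the face. I'll turn +74.6° about tool z first.

```bash
python3 -m inch '{"slide":[[0,0,0],[0,0,0],[0,0,0],[0,0,0],[0,0,0],[0,0,0],[0,0,0],[0,0,0],[0,0,0],[0,0,0],[0,0,0],[0,0,0]],"twist":[[0,0,6.8],[0,0,6.8],[0,0,6.8],[0,0,6.8],[0,0,6.8],[0,0,6.8],[0,0,6.8],[0,0,6.8],[0,0,6.8],[0,0,6.8],[0,0,6.6],[0,0,0]],"hand":[1,1,1,1,1,1,1,1,1,1,1,1]}' 60; python3 - <<'E'
from h import *
o=get_obs();M=R.from_rotvec(o["tcp_rot"]).as_matrix();print(M.round(3).tolist(),o["eef_pos"],o["joint_positions"])
print(M.T@(np.array([.510,.337,.30])-o["eef_pos"])*1000)
E
```

```text
time_s: 2.15
eef_pos: [0.19, 0.6477, 0.4046]
tcp_rot: [2.244, 2.198, 0.0]
contact_force: [0.1, -0.4, -0.3]
finger_gap: 0.999
[[0.021, 1.0, 0.0], [1.0, -0.021, -0.0], [-0.0, 0.0, -1.0]] [0.19001364 0.6477298  0.40464828] [-1.59310449  0.48910752  0.30888798  1.57097088 -0.16024937  1.10657943
 -1.26700166]
[-304.02506841  326.34077803  104.71865251]
```

```bash
python3 -m inch '{"slide":[[-27,29,0],[-27,29,0],[-27,29,0],[-27,29,0],[-27,29,0],[-27,29,0],[-27,29,15],[-27,29,15],[-27,29,15],[-27,29,15],[-27,29,15],[-7,7,15]],"twist":[[0,0,0],[0,0,0],[0,0,0],[0,0,0],[0,0,0],[0,0,0],[0,0,0],[0,0,0],[0,0,0],[0,0,0],[0,0,0],[0,0,0]],"hand":[1,1,1,1,1,1,1,1,1,1,1,1]}'; python3 -m inch '{"slide":[[0,0,0],[0,0,0]],"twist":[[0,0,0],[0,0,0]],"hand":[0.6,0.4]}'; python3 - <<'E'
from h import *
o=get_obs();M=R.from_rotvec(o["tcp_rot"]).as_matrix();print(M.round(3).tolist(),o["eef_pos"])
print(M.T@(np.array([.510,.337,.20])-o["eef_pos"])*1000)
r=read_camera("wrist");save("w1",r["img"]);
T=np.eye(4);T[:3,:3]=M;T[:3,3]=o["eef_pos"];r["pose"]=T@np.array(r["mount"]);print(np.round(r["mount"],3).tolist())
for z in(.05,.075):print(proj(r,[.510,.337,z]))
print([(d["position"],d["p"]) for d in mark_of("wrist","ruler_grip")])
E
```

```text
time_s: 3.15
eef_pos: [0.5135, 0.3341, 0.316]
tcp_rot: [2.242, 2.195, 0.002]
contact_force: [0.5, -1.2, 0.6]
finger_gap: 0.997
time_s: 3.32
eef_pos: [0.5089, 0.3398, 0.3153]
tcp_rot: [-2.239, -2.203, 0.003]
contact_force: [-0.0, -0.4, -0.0]
finger_gap: 0.748
[[0.016, 1.0, -0.001], [1.0, -0.016, -0.001], [-0.001, -0.001, -1.0]] [0.50885715 0.33981863 0.31528023]
[ -2.68967593   1.35447885 115.281017  ]
[[0.0, 0.965, 0.26, 0.067], [1.0, -0.0, -0.001, 0.001], [-0.001, 0.26, -0.965, 0.032], [0.0, 0.0, 0.0, 1.0]]
[[258.74323951 200.88603237]]
[[258.80933355 211.88154703]]
[]
```

View pics/w1.png

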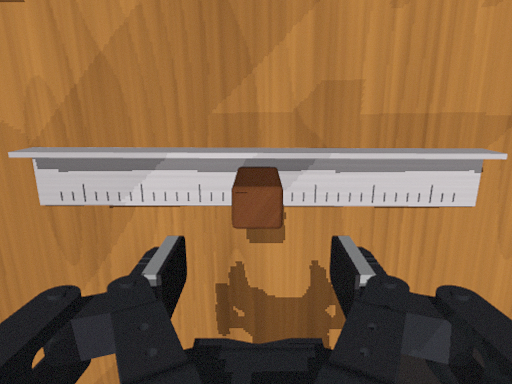

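The wrist view matches: the grip top is at (258,209) against a predicted (259,212), and the ruler lies level in the image. I'll descend and grip.

```bash
python3 -m inch '{"slide":[[-2.5,1.5,20],[0,0,20],[0,0,20],[0,0,20],[0,0,15],[0,0,12],[0,0,8],[0,0,0],[0,0,0],[0,0,0]],"twist":[[0,0,0],[0,0,0],[0,0,0],[0,0,0],[0,0,0],[0,0,0],[0,0,0],[0,0,0],[0,0,0],[0,0,0]],"hand":[0.6,0.6,0.6,0.6,0.6,0.6,0.6,0.6,0.6,0.6]}'; python3 -m inch '{"slide":[[0,0,0],[0,0,0],[0,0,0],[0,0,0],[0,0,0],[0,0,0],[0,0,0],[0,0,0]],"twist":[[0,0,0],[0,0,0],[0,0,0],[0,0,0],[0,0,0],[0,0,0],[0,0,0],[0,0,0]],"hand":[-1,-1,-1,-1,-1,-1,-1,-1]}' 70; python3 -m inch '{"slide":[[0,0,0],[0,0,0],[0,0,0],[0,0,0]],"twist":[[0,0,0],[0,0,0],[0,0,0],[0,0,0]],"hand":[-1,-1,-1,-1]}' 70
```

```text
time_s: 4.25
eef_pos: [0.5105, 0.3384, 0.202]
tcp_rot: [2.24, 2.203, 0.003]
contact_force: [-0.2, -0.0, -0.0]
finger_gap: 0.795
time_s: 4.92
eef_pos: [0.5102, 0.3381, 0.2017]
tcp_rot: [-2.24, -2.202, -0.001]
contact_force: [-2.2, -0.9, 6.9]
finger_gap: 0.387
time_s: 5.25
eef_pos: [0.5102, 0.3381, 0.2017]
tcp_rot: [-2.24, -2.202, -0.001]
contact_force: [-2.4, -0.2, 5.8]
finger_gap: 0.392
```

```bash
python3 -m inch '{"slide":[[0,0,-10],[0,0,-25],[0,0,-30],[0,0,-30],[0,0,-15],[0,0,0],[0,0,0],[0,0,0],[0,0,0],[0,0,0],[0,0,0],[0,0,0]],"twist":[[0,0,0],[0,0,0],[0,0,0],[0,0,0],[0,0,3],[0,0,5],[0,0,6],[0,0,6],[0,0,6],[0,0,6],[0,0,6],[0,0,6]],"hand":[-1,-1,-1,-1,-1,-1,-1,-1,-1,-1,-1,-1]}' 70; python3 -m inch '{"slide":[[0,0,0],[0,0,0],[0,0,0],[0,0,0],[0,0,0],[0,0,0],[0,0,0],[0,0,0],[0,0,0],[0,0,0]],"twist":[[0,0,6],[0,0,6],[0,0,6],[0,0,6],[0,0,6],[0,0,6],[0,0,5],[0,0,4],[0,0,0],[0,0,0]],"hand":[-1,-1,-1,-1,-1,-1,-1,-1,-1,-1]}' 70;  python3 - <<'E'
from h import *
o=get_obs();M=R.from_rotvec(o["tcp_rot"]).as_matrix();print(M.round(3).tolist(),o["eef_pos"],o["finger_gap"],o["contact_force"])
print(M.T@(np.array([.455,-.08,.30])-o["eef_pos"])*1000)
E
```

```text
time_s: 6.25
eef_pos: [0.5098, 0.3376, 0.311]
tcp_rot: [2.905, 1.195, -0.001]
contact_force: [0.3, -1.1, -2.7]
finger_gap: 0.387
time_s: 7.08
eef_pos: [0.5099, 0.3379, 0.3109]
tcp_rot: [3.141, 0.004, -0.001]
contact_force: [0.2, 0.7, -3.9]
finger_gap: 0.391
[[1.0, 0.003, -0.0], [0.003, -1.0, -0.0], [-0.0, 0.0, -1.0]] [0.50986196 0.33785794 0.31089347] 0.39104597534899105 [ 0.16350931  0.74377503 -3.91618883]
[-55.97956777 417.70419811  11.1016795 ]
```

```bash
python3 -m inch '{"slide":[[-5,15,0],[-5,30,0],[-5,38,0],[-5,38,0],[-5,38,0],[-5,38,0],[-5,38,0],[-5,38,0],[-5,38,0],[-5,38,0],[-3,34,0],[-3,24,0]],"twist":[[0,0,0],[0,0,0],[0,0,0],[0,0,0],[0,0,0],[0,0,0],[0,0,0],[0,0,0],[0,0,0],[0,0,0],[0,0,0],[0,0,0]],"hand":[-1,-1,-1,-1,-1,-1,-1,-1,-1,-1,-1,-1]}' 70; python3 -m inch '{"slide":[[0,10,0],[0,0,0],[0,0,20],[0,0,20],[0,0,20],[0,0,15],[0,0,0],[0,0,0]],"twist":[[0,0,0],[0,0,0],[0,0,0],[0,0,0],[0,0,0],[0,0,0],[0,0,0],[0,0,0]],"hand":[-1,-1,-1,-1,-1,-1,-1,-1]}' 70;  python3 - <<'E'
from h import *
o=get_obs();M=R.from_rotvec(o["tcp_rot"]).as_matrix();print(M.round(4).tolist(),o["eef_pos"],o["finger_gap"],o["contact_force"])
r=read_camera("top");save("t2",r["img"],(150,50,450,275),2.6)
r=read_camera("scene");save("s2",r["img"])
r=read_camera("wrist");save("w2",r["img"])
E
```

```text
time_s: 8.08
eef_pos: [0.4533, -0.0726, 0.3115]
tcp_rot: [-3.142, 0.001, -0.002]
contact_force: [-0.1, -0.2, -3.3]
finger_gap: 0.389
time_s: 8.75
eef_pos: [0.4545, -0.0782, 0.2357]
tcp_rot: [-3.141, -0.004, 0.003]
contact_force: [-0.7, 0.3, -2.8]
finger_gap: 0.388
[[1.0, 0.0026, -0.0016], [0.0026, -1.0, 0.0003], [-0.0016, -0.0003, -1.0]] [ 0.45446429 -0.07818341  0.23565928] 0.3877170860030047 [-0.68572353  0.28033845 -2.7604473 ]
```

View pics/t2.png

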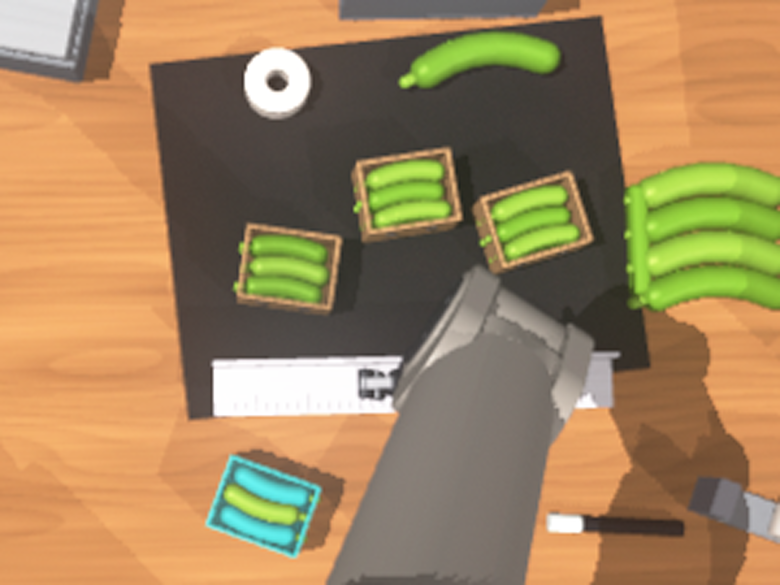

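View pics/s2.png

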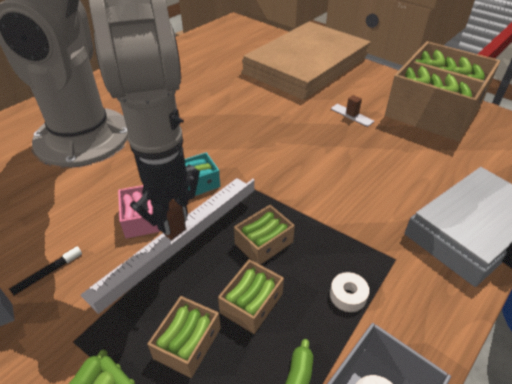

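View pics/w2.png

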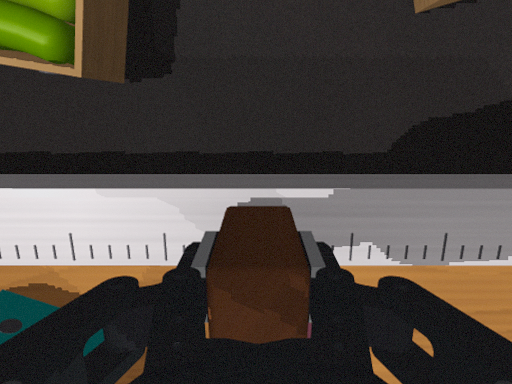

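The ruler hangs square: its edge runs (213,360) to (618,352) in the top crop, which is constant world x, and it spans all three punnets. I'll lower it to about 3 mm clearance, then push slowly in +x.

```bash
python3 -m inch '{"slide":[[0,0,10],[0,0,10],[0,0,7],[0,0,4],[0,0,0],[5,0,0],[5,0,0],[5,0,0],[5,0,0],[5,0,0],[5,0,0],[5,0,0]],"twist":[[0,0,0],[0,0,0],[0,0,0],[0,0,0],[0,0,0],[0,0,0],[0,0,0],[0,0,0],[0,0,0],[0,0,0],[0,0,0],[0,0,0]],"hand":[-1,-1,-1,-1,-1,-1,-1,-1,-1,-1,-1,-1]}' 70; python3 -m inch '{"slide":[[5,0,0],[5,0,0],[5,0,0],[5,0,0],[5,0,0],[5,0,0],[5,0,0],[5,0,0],[5,0,0],[5,0,0],[0,0,0]],"twist":[[0,0,0],[0,0,0],[0,0,0],[0,0,0],[0,0,0],[0,0,0],[0,0,0],[0,0,0],[0,0,0],[0,0,0],[0,0,0]],"hand":[-1,-1,-1,-1,-1,-1,-1,-1,-1,-1,-1]}' 70;  python3 - <<'E'
from h import *
o=get_obs();M=R.from_rotvec(o["tcp_rot"]).as_matrix();print(M.round(4).tolist(),o["eef_pos"],o["finger_gap"],o["contact_force"])
r=read_camera("top");save("t3",r["img"],(150,50,450,275),2.6)
r=read_camera("scene");save("s3",r["img"])
E
```

```text
time_s: 9.9
eef_pos: [0.49, -0.0791, 0.205]
tcp_rot: [-3.142, -0.001, -0.0]
contact_force: [-0.6, 0.3, -4.0]
finger_gap: 0.39
time_s: 10.82
eef_pos: [0.5403, -0.0789, 0.2049]
tcp_rot: [-3.142, -0.001, -0.001]
contact_force: [-0.7, 0.1, -3.4]
finger_gap: 0.389
[[1.0, 0.0007, 0.0006], [0.0007, -1.0, 0.0], [0.0006, -0.0, -1.0]] [ 0.54032923 -0.07887341  0.20490411] 0.3893295434448938 [-0.67789553  0.06701047 -3.37400182]
```

View pics/t3.png

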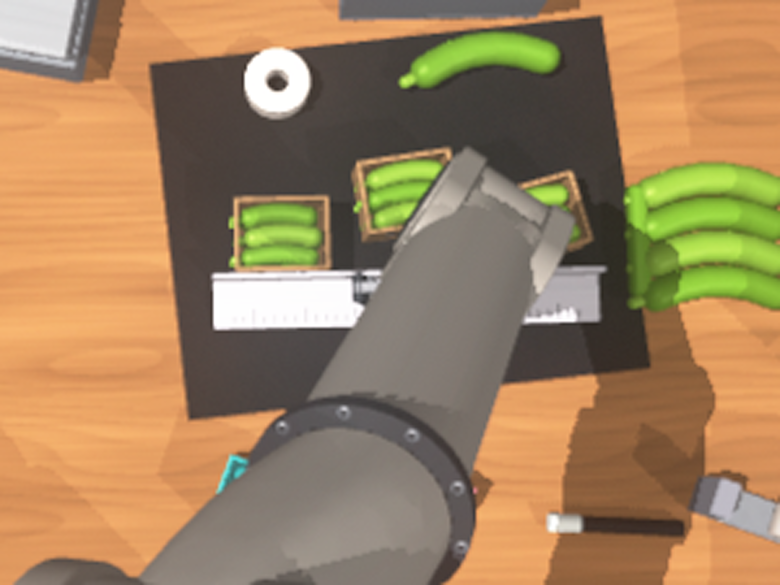

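View pics/s3.png

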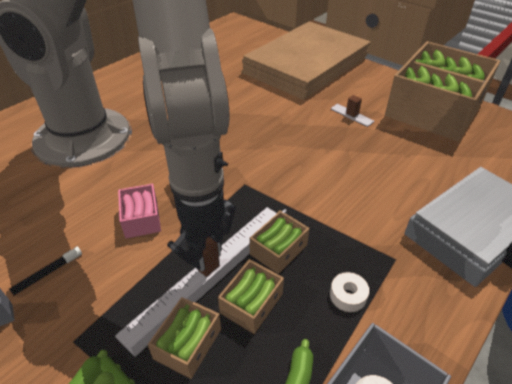

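```bash
python3 -m inch '{"slide":[[5,0,0],[5,0,0],[5,0,0],[5,0,0],[5,0,0],[5,0,0],[5,0,0],[5,0,0],[5,0,0],[5,0,0],[4,0,0],[4,0,0]],"twist":[[0,0,0],[0,0,0],[0,0,0],[0,0,0],[0,0,0],[0,0,0],[0,0,0],[0,0,0],[0,0,0],[0,0,0],[0,0,0],[0,0,0]],"hand":[-1,-1,-1,-1,-1,-1,-1,-1,-1,-1,-1,-1]}' 70; python3 -m inch '{"slide":[[3,0,0],[2,0,0],[2,0,0],[1,0,0],[0,0,0],[0,0,0]],"twist":[[0,0,0],[0,0,0],[0,0,0],[0,0,0],[0,0,0],[0,0,0]],"hand":[-1,-1,-1,-1,-1,-1]}' 70;  python3 - <<'E'
from h import *
o=get_obs();M=R.from_rotvec(o["tcp_rot"]).as_matrix();print(M.round(4).tolist(),o["eef_pos"],o["finger_gap"],o["contact_force"])
r=read_camera("scene");save("s4",r["img"],(100,150,400,375),2.6)
r=read_camera("wrist");save("w4",r["img"])
E
```

```text
time_s: 11.92
eef_pos: [0.5963, -0.0796, 0.2045]
tcp_rot: [-3.141, 0.001, 0.007]
contact_force: [-10.6, 1.3, 3.8]
finger_gap: 0.391
time_s: 12.42
eef_pos: [0.6044, -0.0797, 0.2046]
tcp_rot: [-3.142, 0.001, 0.005]
contact_force: [-6.0, -0.3, -0.6]
finger_gap: 0.389
[[1.0, -0.0007, -0.0032], [-0.0007, -1.0, 0.0], [-0.0032, -0.0, -1.0]] [ 0.6043943  -0.07971503  0.20456171] 0.38889178372704786 [-5.99511839 -0.26924779 -0.59113953]
```

View pics/w4.png

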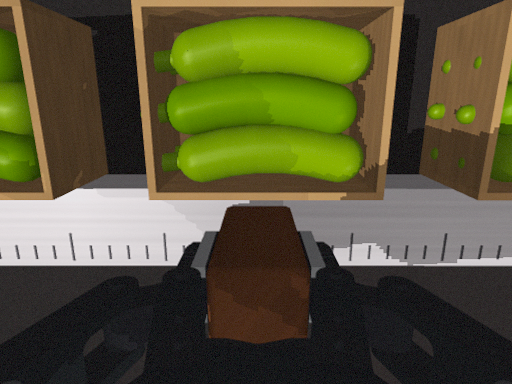

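View pics/s4.png

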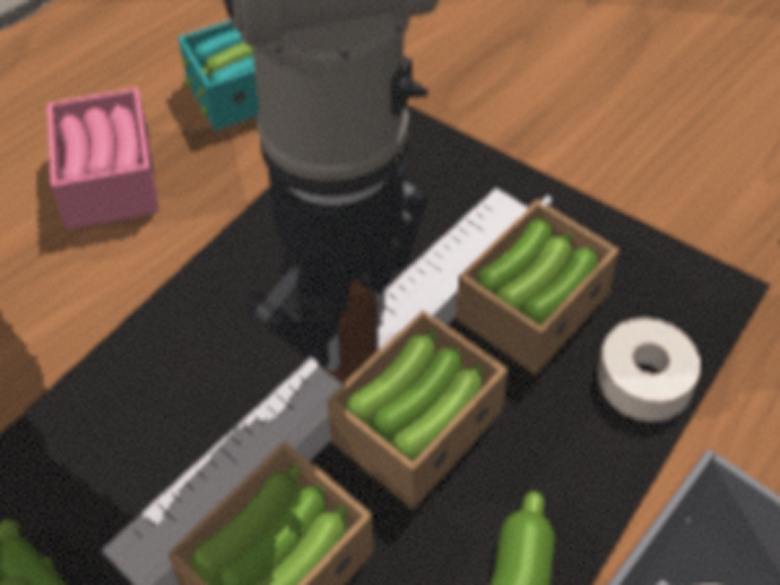

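All three near rims line up at row ~197 in the wrist view, flush on the ruler. I'll back off, lift, and check the row.

```bash
python3 -m inch '{"slide":[[-2,0,0],[-5,0,0],[-10,0,0],[-15,0,0],[-20,0,0],[-20,0,-5],[-20,0,-15],[-10,0,-25],[0,0,-30],[0,0,-25],[0,-10,-10],[0,-20,0]],"twist":[[0,0,0],[0,0,0],[0,0,0],[0,0,0],[0,0,0],[0,0,0],[0,0,0],[0,0,0],[0,0,0],[0,0,0],[0,0,0],[0,0,0]],"hand":[-1,-1,-1,-1,-1,-1,-1,-1,-1,-1,-1,-1]}' 70; python3 -m inch '{"slide":[[0,-35,0],[0,-35,0],[0,-35,0],[0,-35,0],[0,-35,0],[0,-35,0],[0,-35,0],[0,-35,0],[0,-35,0],[0,-35,0],[0,-25,0],[0,-10,0]],"twist":[[0,0,0],[0,0,0],[0,0,0],[0,0,0],[0,0,0],[0,0,0],[0,0,0],[0,0,0],[0,0,0],[0,0,0],[0,0,0],[0,0,0]],"hand":[-1,-1,-1,-1,-1,-1,-1,-1,-1,-1,-1,-1]}' 70;  python3 - <<'E'
from h import *
o=get_obs();print(o["eef_pos"],o["finger_gap"],o["contact_force"])
r=read_camera("top");save("t5",r["img"],(150,50,450,275),2.6)
for l in ["carton_a_mid","carton_b_mid","carton_c_mid"]:
  for d in cut_out("top",l):
    m=np.array(d["mask"]).astype(np.uint8); c,_=cv2.findContours(m,0,2); c=max(c,key=cv2.contourArea)
    b=cv2.boxPoints(cv2.minAreaRect(c)); print(l,round(d["p"],2),m.sum(),ray(r,b,0.05).round(3).tolist())
for d in mark_of("top","carton_a_mid"):print(d["position"],d["p"])
E
```

```text
time_s: 13.52
eef_pos: [0.5037, -0.0517, 0.3181]
tcp_rot: [-3.142, 0.007, -0.011]
contact_force: [0.3, 0.5, -3.5]
finger_gap: 0.385
time_s: 14.52
eef_pos: [0.5019, 0.341, 0.3148]
tcp_rot: [-3.139, -0.01, -0.001]
contact_force: [0.3, 0.8, -4.1]
finger_gap: 0.389
[0.50187843 0.34103168 0.31475518] 0.3891067761120499 [ 0.3171829   0.76189119 -4.07797326]
carton_a_mid 0.61 1247 [[0.702, -0.154], [0.7, -0.254], [0.622, -0.25], [0.624, -0.151]]
carton_b_mid 0.7 1120 [[0.328, 0.125], [0.397, 0.099], [0.364, 0.013], [0.295, 0.039]]
carton_b_mid 0.62 1145 [[0.704, 0.093], [0.702, 0.001], [0.622, 0.003], [0.623, 0.095]]
carton_c_mid 0.91 1215 [[0.322, -0.012], [0.401, -0.067], [0.357, -0.132], [0.278, -0.077]]
[0.6673, -0.207, 0.0263] 0.72
```

View pics/t5.png

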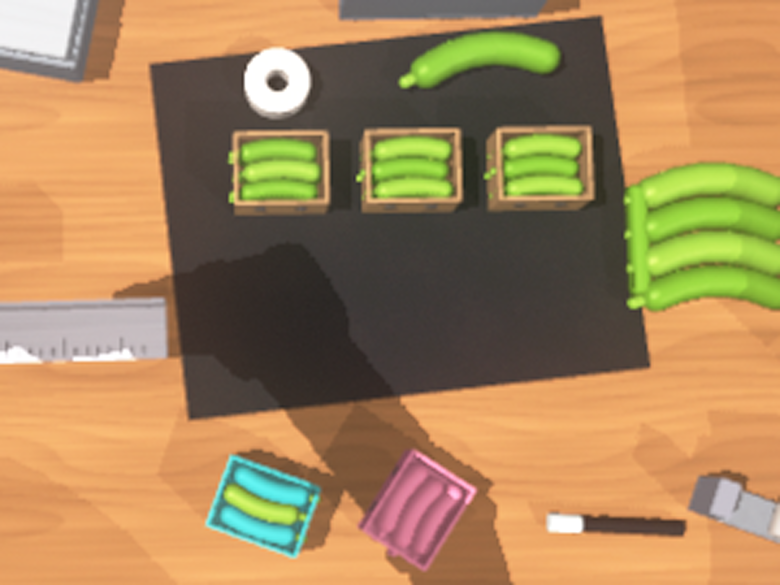

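The row is straight and square: near edges at x = 0.622–0.624, yaw within about 1°. I'll turn the ruler back and set it down on the bare bench.

```bash
python3 -m inch '{"slide":[[0,0,0],[0,0,0],[0,0,0],[0,0,0],[0,0,0],[0,0,0],[0,0,0],[0,0,0],[0,0,0],[0,0,0],[0,0,0],[0,0,0]],"twist":[[0,0,-3],[0,0,-5],[0,0,-6],[0,0,-6],[0,0,-6],[0,0,-6],[0,0,-6],[0,0,-6],[0,0,-6],[0,0,-6],[0,0,-6],[0,0,-6]],"hand":[-1,-1,-1,-1,-1,-1,-1,-1,-1,-1,-1,-1]}' 70; python3 -m inch '{"slide":[[0,0,0],[0,0,0],[0,0,0],[0,0,0],[0,0,20],[0,0,25],[0,0,25],[0,0,20],[0,0,8],[0,0,5],[0,0,0],[0,0,0]],"twist":[[0,0,-6],[0,0,-6],[0,0,-5],[0,0,-4],[0,0,0],[0,0,0],[0,0,0],[0,0,0],[0,0,0],[0,0,0],[0,0,0],[0,0,0]],"hand":[-1,-1,-1,-1,-1,-1,-1,-1,-1,-1,-1,-1]}' 70; python3 - <<'E'
from h import *
o=get_obs();M=R.from_rotvec(o["tcp_rot"]).as_matrix();print(M.round(4).tolist(),o["eef_pos"],o["contact_force"])
E
```

```text
time_s: 15.77
eef_pos: [0.5038, 0.3332, 0.3151]
tcp_rot: [2.602, 1.759, -0.0]
contact_force: [0.3, -0.6, -4.0]
finger_gap: 0.393
time_s: 16.77
eef_pos: [0.5039, 0.3354, 0.213]
tcp_rot: [2.241, 2.201, 0.002]
contact_force: [-0.4, 0.5, -3.0]
finger_gap: 0.392
[[0.0181, 0.9998, 0.0013], [0.9998, -0.0181, 0.0006], [0.0006, 0.0013, -1.0]] [0.50387728 0.33542531 0.21295411] [-0.41151037  0.53391489 -3.00901919]
```

```bash
python3 -m inch '{"slide":[[0,0,4],[0,0,3],[0,0,2],[0,0,1.5],[0,0,0.8],[0,0,0],[0,0,0]],"twist":[[0,0,0],[0,0,0],[0,0,0],[0,0,0],[0,0,0],[0,0,0],[0,0,0]],"hand":[-1,-1,-1,-1,-1,-1,-1]}' 70
```

```text
time_s: 17.35
eef_pos: [0.5032, 0.3359, 0.2017]
tcp_rot: [-2.24, -2.202, -0.0]
contact_force: [-3.2, -1.5, 5.1]
finger_gap: 0.383
```

The bench now carries the ruler (vertical force went from -3 to +5 N). Release and rise.

```bash
python3 -m inch '{"slide":[[0,0,0],[0,0,0],[0,0,0],[0,0,0],[0,0,0],[0,0,0],[0,0,0],[0,0,0]],"twist":[[0,0,0],[0,0,0],[0,0,0],[0,0,0],[0,0,0],[0,0,0],[0,0,0],[0,0,0]],"hand":[0.5,0.5,0.5,0.5,0.5,0.5,0.5,0.5]}' 70; python3 -m inch '{"slide":[[0,0,-10],[0,0,-20],[0,0,-25],[0,0,-30],[0,0,-30],[0,0,-30],[0,0,-30],[0,0,-10],[0,0,0],[0,0,0],[0,0,0]],"twist":[[0,0,0],[0,0,0],[0,0,0],[0,0,0],[0,0,0],[0,0,0],[0,0,0],[0,0,0],[0,0,0],[0,0,0],[0,0,0]],"hand":[0.5,0.5,0.5,0.5,0.5,0.5,0.5,0.5,0.5,0.5,0.5]}'; python3 - <<'E'
from h import *
o=get_obs();print(o["eef_pos"],o["contact_force"],o["finger_gap"])
r=read_camera("scene");save("s6",r["img"],None,1.5)
r=read_camera("top");save("t6",r["img"],None,1.5)
E
```

```text
time_s: 18.02
eef_pos: [0.5032, 0.3359, 0.2006]
tcp_rot: [-2.24, -2.202, 0.0]
contact_force: [-0.7, 0.1, 0.7]
finger_gap: 0.752
time_s: 18.93
eef_pos: [0.5026, 0.3357, 0.3844]
tcp_rot: [-2.24, -2.202, 0.003]
contact_force: [0.3, 0.8, -0.3]
finger_gap: 0.751
[0.50256452 0.33566494 0.38437657] [ 0.30151657  0.82910248 -0.26394157] 0.7506243013989373
```

View pics/s6.png

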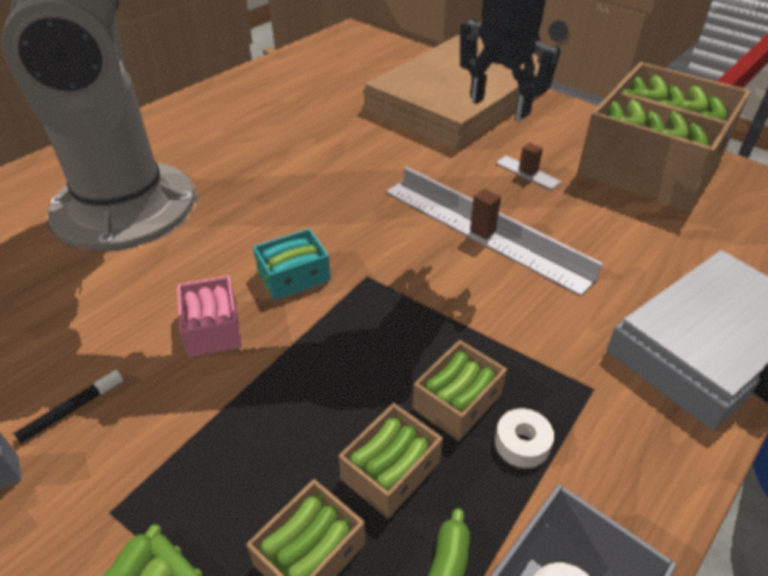

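View pics/t6.png

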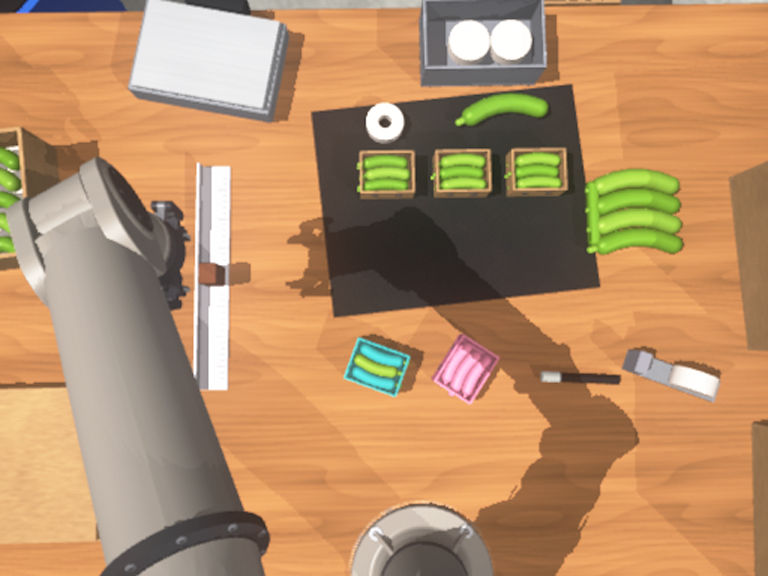

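The ruler stands on its foot at (210,275) and the punnets are in one straight row at (387,174), (463,172) and (538,170). The gripper is clear of everything, so I'm handing in.

```bash
python3 -c "
from workcell import *
print(sign_off())"
```

```text
the job is handed in; nothing more can be done
None
```

The three punnets now stand square in one straight row, and the long ruler is back on its foot on bare bench left of the mat. I handed the job in at about 19 s, against the 43 s limit; sign-off gives no verdict.

- **Push:** I gripped the ruler by its wooden block, turned it so its face looked away from the robot, and pushed all three punnets with the upright edge. In the pictures the gripper stayed behind the edge and clear of the punnets.
- **Row check:** Two of the punnets measured after the push had near edges at x = 0.622–0.624 m, within about 1° of square. The network did not report the middle one in that check. In the wrist picture at the end of the push and in the later top pictures it lines up with the others.
- **Gaps:** I left side gaps of roughly 30 mm, because I read "together" as all three at once rather than touching.
- **Forces and other things:** The readings I took stayed near 10 N or below. The look-alikes, the tape roll and the loose banana stayed where they were.

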